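# Repack an amplifier kit tray to match the sample kit

## Robot

A 6-joint arm with a two-finger parallel gripper is mounted at the origin on the work surface. World frame = base frame: x ahead of the robot, y to its left, z up, the work surface at z = 0. Lengths are in m, angles in rad, forces in N, time in s.
With the tool pointing down it reaches from about 0.3 to 0.875 m from the base axis. Payload 6.4 kg.
Tool frame: the origin (TCP) lies midway between the tips of the shut fingers; the grasp point (between the pads) lies 19 mm behind it; z points along the fingers, y is the line along which they close (so a half turn about z gives the same grasp; the last joint's range is limited). The gripper opens to 88 mm and grips with 3 to 60 N. Pads are 18 mm wide; open, the fingers measure 123 mm over their backs; the gripper's body (75 mm by 187 mm) begins 45 mm behind the grasp point.
Start: joints at [0.993, 0.181, 1.607, -0, 1.354, -0.206], TCP at [0.209, 0.536, 0.239] pointing down, gripper open.
Joint ranges: [-2.99, 2.99], [-0.89, 2.07], [0.3, 2.58], [-1.14, 4.28], [0, 2.63], [-3.12, 3.12]. Speed limits (rad/s): [2.57, 2.57, 3.01, 3.14, 3.14, 3.14].

## Interface

Orientations are given as a unit quaternion [w, x, y, z].
In Python, from workcell import bot gives the robot as it stands.
- The arm moves only by the tool servo_tool, never from a script. Its argument "plan" is a list of rows, each a list of 2 entries, a list of its own where there are three numbers: the shift along the world's x, y, z normalised to -1 to 1, where 1 is 25 cm, then the turn about the world's z normalised to -1 to 1, where 1 is pi/4 rad. A call has 1 to 8 rows; each row is the pose to reach, as a shift and turn from the pose commanded when the call began; what a row does not reach only later rows make up. A row lasts 1/8 s, in which the tool goes at most 62.5 mm and 10.7 degrees, less where a joint would pass 70% of its speed; a pose out of reach is approached as far as the arm can. A call with a number of a shift or a turn outside -1 to 1 is refused whole. A call with a gripper value outside its range is refused whole. "hand" is the gripper command: -1 is shut, 1 is fully open, values between are in proportion, set as the call begins (left out, the last holds). The fingers move at their own pace and stop on an object; "force" is the grip in N (left out, the last holds). Time passes only in rows, so rows that repeat a pose let the fingers close. It gives the time, the measured TCP pose, the force, the opening and the grip force at its end, in the units of the state.
- bot.get_obs(): the state, without advancing time (a new reading comes with each control period).
- bot.camera(name): name is "side" or "top" or "wrist"; returns (picture, depth): 480x640x3 uint8, red, green, blue; 480x640 float32, m along the optical axis (not along the pixel's ray), 0 where there is no reading.
- bot.camera_params(name): a dict with "camera_matrix" (3x3 intrinsics, pixels), "dist_coeffs" ([k1, k2, p1, p2, k3] as OpenCV has them; the pictures are not rectified), "R" (3x3) and "t" (3): a world point X has camera coordinates R X + t; the wrist camera has in their place "mount" (4x4, takes a point from camera to tool coordinates, whose origin is the TCP and whose axes are the flange's). Camera axes: x right, y down, z forward; pixel columns grow to the right and rows downward; lengths in m; the calibration is good to about 2 mm. A picture is of the moment at which its call begins: read the wrist's pose just before it. camera_params takes no time and is no camera call.
- bot.sign_off(): hands the job in; it is judged then, once.
The state is a dict: "time_s": time; "q": joint angles; "qvel": joint speeds; "effort": joint torques, N m; "tcp_pos": TCP position; "tool_rot": TCP orientation; "contact_force": force on the tool from outside, world axes, zero at the start; "moment": the same for the moment, N m; "width": finger opening in m; "finger_force": force on a finger pad.
Only numpy, scipy, OpenCV 4.12 (cv2) and the standard library are available. Lean on these libraries where they do the work, as an engineer would, in place of code of your own. Each camera call takes 0.05 s, during which the arm holds its last target. There are 200 camera calls.

## Task

The meter, the transformer and the knob in the black kit tray have been packed in each other's compartments; rearrange them so that the black tray matches the sample kit in the grey tray beside it, each part standing upright in the same compartment as its twin. Every compartment takes one part only: the empty one is there to park a part on the way, and is empty again at the end. Set the parts down, do not drop them, and leave the sample kit, the multimeter and the screwdriver alone.

Things in the scene. Friction and masses are not known exactly. Their poses are not given: they have to be found in the camera images.
- kit_tray: Black tray to be put right, fixed: 180 mm square, 18 mm high, 4 mm floor and walls, split 2 x 2 into four compartments 84 mm square inside (dividers 16 mm high), one of them empty. Origin: centre of its underside, on the bench. Compartment centres at x = +-44, y = +-44 mm in its axes, floors 4 mm above the bench. A blank white tag marks its -x side, towards the robot.
- sample_tray: Grey tray, same make and size, fixed on the black tray's -y side (robot's right), the same way round, tag to the robot, axes parallel: each black compartment lies 195 mm in the trays' +y direction from the same grey compartment (so do the centres). Origin: centre of its underside. Holds the sample kit; its unused compartment has a flat blank paper label on its floor.
- meter: Panel meter on its barrel, dial up, in the black tray: rectangular black bezel 56 mm (its x) x 64 mm (its y), 28 to 40 mm above its underside, with amber dial and needle, over a round barrel 52 mm in diameter, 28 mm high. 105 to 180 g. Origin: centre of its underside, z up through the dial.
- transformer: Small mains transformer on its feet in the black tray: steel core 20 mm (its x) x 50 mm (its y), top 42 mm above its underside; copper winding with yellow tape, 36 mm along x, in the middle (10 to 35 mm up); flat feet 2 mm thick make it 64 mm long in y at the bottom. 210 to 365 g. Origin: centre of its underside, z up.
- knob: Large round black control knob with a bright aluminium disc on top, standing on its skirt in the black tray: 38 to 40 mm in diameter, 32 mm high, skirt 42 mm in diameter in the lowest 4.5 mm. 50 to 90 g. Origin: centre of its underside, z up.
- sample_meter: Sample meter: shows the compartment where the meter belongs. Origin: centre of its underside, at the middle of its compartment of the grey tray, its axes parallel to the tray's. Same shape as the meter.
- sample_transformer: Sample transformer: shows the compartment where the transformer belongs. Origin: centre of its underside, at the middle of its compartment of the grey tray, its axes parallel to the tray's. Same shape as the transformer.
- sample_knob: Sample knob: shows the compartment where the knob belongs. Origin: centre of its underside, at the middle of its compartment of the grey tray, its axes parallel to the tray's. Same shape as the knob.
- multimeter: Yellow and black multimeter lying on the bench at the black tray's +y side (the robot's left), 185 mm (its x) x 88 x 45 mm. Not to be moved. Origin: centre of its underside.
- screwdriver: Screwdriver with a red handle lying on the bench beyond the trays as the robot sees them, along its own x axis, handle to its -x end. Not to be moved. Origin: its middle, at the bench.
Things that resemble listed ones, but are neither listed nor needed, are in the scene too. What is shaped like the transformer but green or red is not meant.

How it is judged:
By the outcome, as a careful person would: the job done as asked, in the order asked, and still so for the second after the job is handed in, with the robot touching nothing.
It also fails if it takes over 96 s, if anything falls off the work surface, if the arm or the gripper's body presses on something with over 40 N, if the wrist force passes 120 N, or if a joint passes its speed limit or range.

## Working session

There is one attempt and no reset: what is moved stays moved. The work goes in short steps, Python scripts to look and compute and a tool call to move; the robot and the scene stay as the last step left them, time stands still between calls to the robot, and variables do not carry over. Pictures are saved under pics/ and viewed, at most 14 in all, crops included, and the job is handed in when it is done.

Besides the shell and the picture viewer there is one more tool, called after ">>>" as name(argument=value, ...), one argument or row to a line, values as JSON. servo_tool: Moves the arm, as the interface text tells. Its arguments: {"type":"object","properties":{"plan":{"type":"array"},"hand":{"type":"number"},"force":{"type":"number"}},"required":["plan"]}

```bash
ls; mkdir -p pics
python3 - <<'E'
from workcell import bot
import cv2,numpy as np
o=bot.get_obs();print(o)
for n in("top","side"):
    im,d=bot.camera(n);p=bot.camera_params(n);print(n,{k:np.round(v,4).tolist() for k,v in p.items()})
    cv2.imwrite(f"pics/{n}0.png",im[:,:,::-1]);np.savez(f"pics/{n}0.npz",im=im,d=d)
E
```

```text
pics
{'time_s': 0.0, 'q': array([ 9.92719820e-01,  1.81527832e-01,  1.60797202e+00, -3.14686261e-05,
        1.35382064e+00, -2.06303070e-01]), 'qvel': array([ 0.00131008, -0.00053457, -0.00082636, -0.00049948, -0.00045803,
        0.00076684]), 'effort': array([ 1.47939991e-03, -4.33845592e+01, -3.41860056e+01,  7.02063181e-02,
        3.83646030e-02, -7.14104181e-05]), 'tcp_pos': array([0.20857825, 0.53526793, 0.23783497]), 'tool_rot': array([-3.16005278e-04,  1.84814638e-01,  9.82773017e-01, -8.04198006e-04]), 'contact_force': array([-0.72659609, -0.12410033,  0.21445978]), 'moment': array([ 0.01191547, -0.02385605,  0.01344637]), 'finger_force': 0.0, 'width': 0.08822506651816427}
top {'camera_matrix': [[514.5826, 0.0, 318.6354], [0.0, 514.5826, 242.2038], [0.0, 0.0, 1.0]], 'dist_coeffs': [-0.1347, 0.0, 0.0, 0.0, 0.0], 'R': [[0.0176, -0.9998, 0.0091], [-0.9906, -0.0187, -0.1351], [0.1353, -0.0066, -0.9908]], 't': [0.1399, 0.5901, 0.8978]}
side {'camera_matrix': [[457.5586, 0.0, 320.4296], [0.0, 457.5586, 235.7165], [0.0, 0.0, 1.0]], 'dist_coeffs': [-0.0845, 0.0, 0.0, 0.0, 0.0], 'R': [[-0.9989, -0.0464, -0.0002], [-0.031, 0.6706, -0.7411], [0.0345, -0.7403, -0.6714]], 't': [0.5835, -0.0598, 0.8466]}
```

View pics/top0.png

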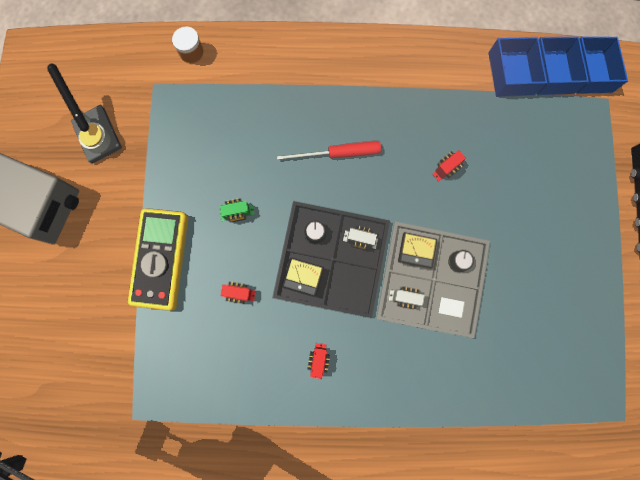

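View pics/side0.png

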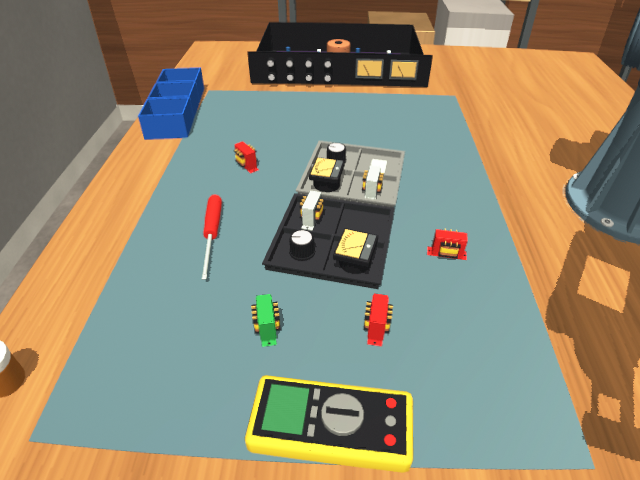

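The top view shows the black tray centred near (332,260). The knob is far-left (315,231), the transformer far-right (362,237), the meter near-left (303,275), and near-right (352,290) is empty. In the grey tray, the meter is far-left (418,248), the knob far-right (464,260), the transformer near-left (410,298), and the label near-right (452,307).

Possible mix-ups:
- **Transformer:** green (236,210), red (237,293), red (318,360), red (450,165) and the white sample (410,298). I choose the white one at (362,237) in the black tray.
- **Meter:** sample (418,248). I choose (303,275).
- **Knob:** sample (464,260). I choose (315,231).

Plan: park the knob near-right, then meter to far-left, transformer to near-left, knob to far-right.

```bash
cat > h.py <<'E'
import numpy as np,cv2
from workcell import bot
def cloud(n,im,d,obs=None):
    p=bot.camera_params(n);K=np.array(p["camera_matrix"]);D=np.array(p["dist_coeffs"])
    v,u=np.mgrid[0:480,0:640]
    r=cv2.undistortPoints(np.stack([u.ravel(),v.ravel()],1).astype(np.float32)[:,None],K,D)[:,0].reshape(480,640,2)
    P=np.dstack([r,np.ones((480,640))])*d[...,None]
    if n!="wrist": return (P-np.array(p["t"]))@np.array(p["R"])
    from scipy.spatial.transform import Rotation as R
    M=np.array(p["mount"]);P=P@M[:3,:3].T+M[:3,3]
    w=obs["tool_rot"];return P@R.from_quat([w[1],w[2],w[3],w[0]]).as_matrix().T+obs["tcp_pos"]
def rect(W,mask):
    "outline rectangle of the largest blob of mask, in world xy"
    n,l,s,c=cv2.connectedComponentsWithStats(mask.astype(np.uint8))
    k=1+np.argmax(s[1:,4]);m=l==k
    (cx,cy),sz,a=cv2.minAreaRect((W[m][:,:2]*1000).astype(np.float32))
    return dict(n=int(m.sum()),c=(round(cx,1),round(cy,1)),sz=np.round(sz,1).tolist(),ang=round(a,1),mean=np.round(W[m].mean(0)*1000,1).tolist())
E
python3 - <<'E'
from h import *
z=np.load("pics/top0.npz");im,d=z["im"],z["d"];W=cloud("top",im,d)
Z=W[...,2];print("bench z",np.median(Z[380:410,380:560])*1000)
def win(u,v,r): m=np.zeros((480,640),bool);m[v-r:v+r,u-r:u+r]=1;return m
for n,u,v,r,zz in(("knob",315,231,20,.026),("tr",362,237,24,.036),("met",303,275,24,.034),("sknob",464,260,20,.026),("str",410,298,22,.036),("smet",418,248,22,.034)):
    print(n,rect(W,win(u,v,r)&(Z>zz)))
t=win(380,268,115)&(Z>.0125)&(Z<.024)&(abs(W[...,0]-0.5)<.4);t[:,:270]=0
print("trays",rect(W,t)); print(W[260,332],W[290,352])
c=cv2.resize(im[185:345,260:500],None,fx=3.2,fy=3.2,interpolation=cv2.INTER_CUBIC);cv2.imwrite("pics/crop0.png",c[:,:,::-1])
E
```

```text
bench z 1.794530482287597
knob {'n': 352, 'c': (545.3, 166.1), 'sz': [38.2, 166.0], 'ang': 83.2, 'mean': [607.1, 158.5, 44.8]}
tr {'n': 461, 'c': (533.6, 99.2), 'sz': [50.8, 178.9], 'ang': 67.5, 'mean': [597.2, 73.1, 48.5]}
met {'n': 1112, 'c': (523.3, 178.9), 'sz': [64.1, 56.3], 'ang': 74.8, 'mean': [522.9, 178.8, 45.1]}
sknob {'n': 337, 'c': (517.7, 13.3), 'sz': [35.7, 308.5], 'ang': 18.1, 'mean': [558.6, -111.9, 47.7]}
str {'n': 473, 'c': (486.5, 59.5), 'sz': [40.7, 197.3], 'ang': 3.2, 'mean': [490.4, -12.5, 50.5]}
smet {'n': 1078, 'c': (543.3, 52.7), 'sz': [77.9, 254.4], 'ang': 21.4, 'mean': [574.6, -28.3, 48.5]}
trays {'n': 2015, 'c': (524.7, -66.3), 'sz': [187.6, 187.0], 'ang': 79.5, 'mean': [525.9, -67.5, 18.0]}
[0.55769189 0.12505783 0.01640189] [0.50324789 0.08631137 0.00311122]
```

View pics/crop0.png

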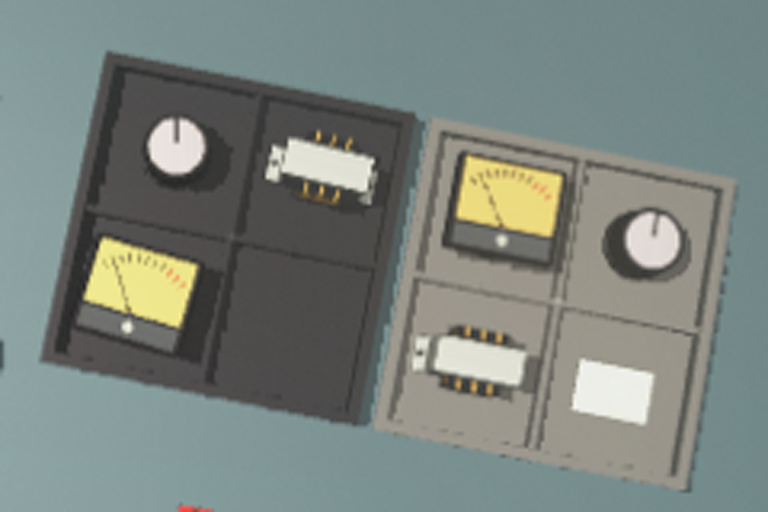

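The crop confirms the choices: knob (175,145), white-cored transformer (325,165) slightly turned, meter (137,297), and an empty near-right (290,330). Next I tighten the measurements.

```bash
cat >> h.py <<'E'
def top_rect(W,xy,z0,z1,r=.045):
    "rectangle of the level top face near xy, stray depths removed"
    m=(W[...,2]>z0)&(W[...,2]<z1)&(np.hypot(W[...,0]-xy[0],W[...,1]-xy[1])<r)
    m=cv2.morphologyEx(m.astype(np.uint8),cv2.MORPH_OPEN,np.ones((3,3)))
    return rect(W,m>0)
E
python3 - <<'E'
from h import *
z=np.load("pics/top0.npz");im,d=z["im"],z["d"];W=cloud("top",im,d)
for n,uv,z0,z1 in(("knob",(231,315),.032,.042),("tr",(237,362),.041,.052),("met",(275,303),.039,.050),("sknob",(260,464),.032,.042),("str",(298,410),.041,.052),("smet",(248,418),.039,.050)):
    print(n,top_rect(W,W[uv],z0,z1))
# tray outlines: rim points
z=W[...,2];b=(z>.012)&(z<.025)&(im.sum(2)<230)&(abs(W[...,0]-.56)<.14)&(abs(W[...,1]-.127)<.14)
b=cv2.morphologyEx(b.astype(np.uint8),cv2.MORPH_CLOSE,np.ones((3,3)))
print("black",rect(W,b))
print(np.round(bot.camera_params("wrist")["mount"],4))
E
```

```text
knob {'n': 330, 'c': (608.7, 158.6), 'sz': [37.1, 34.9], 'ang': 1.4, 'mean': [608.6, 158.8, 37.2]}
tr {'n': 335, 'c': (598.3, 72.4), 'sz': [50.3, 22.5], 'ang': 77.2, 'mean': [598.0, 72.6, 46.3]}
met {'n': 1109, 'c': (523.3, 178.9), 'sz': [64.1, 56.3], 'ang': 74.8, 'mean': [523.0, 178.8, 45.1]}
sknob {'n': 311, 'c': (560.1, -115.9), 'sz': [35.5, 36.4], 'ang': 18.7, 'mean': [560.1, -115.9, 37.1]}
str {'n': 334, 'c': (490.9, -14.0), 'sz': [49.2, 22.4], 'ang': 78.1, 'mean': [490.6, -13.8, 46.5]}
smet {'n': 1057, 'c': (575.7, -30.1), 'sz': [64.1, 57.0], 'ang': 79.4, 'mean': [575.3, -29.4, 45.2]}
black {'n': 1051, 'c': (554.4, 124.4), 'sz': [179.4, 195.9], 'ang': 79.8, 'mean': [577.5, 85.6, 23.0]}
[[-5.000e-04 -9.530e-01 -3.029e-01  7.880e-02]
 [ 1.000e+00 -4.000e-04 -4.000e-04 -7.000e-04]
 [ 3.000e-04 -3.029e-01  9.530e-01 -1.462e-01]
 [ 0.000e+00  0.000e+00  0.000e+00  1.000e+00]]
```

>>> servo_tool(
  plan=[
    [[0.96,-0.96,0.24],0],
    [[0.96,-0.96,0.24],0],
    [[0.96,-0.96,0.24],0],
    [[0.96,-0.96,0.24],0],
    [[0.96,-0.96,0.24],0],
    [[0.96,-0.96,0.24],0],
  ],
)

```text
time_s: 0.85
tcp_pos: [0.4508, 0.2934, 0.299]
tool_rot: [0.0, 0.186, 0.983, -0.0]
contact_force: [-0.3, -0.0, -0.0]
width: 0.0882
finger_force: 0.0
```

>>> servo_tool(
  plan=[
    [[0.34,-0.7,-0.1],0],
    [[0.34,-0.7,-0.1],0],
    [[0.34,-0.7,-0.1],0],
    [[0.34,-0.7,-0.1],0],
    [[0.34,-0.7,-0.1],0],
    [[0.34,-0.7,-0.1],0],
  ],
  hand=0.4,
)

```text
time_s: 1.6
tcp_pos: [0.5334, 0.1222, 0.2739]
tool_rot: [-0.0, 0.184, 0.983, 0.0]
contact_force: [-0.8, 0.7, 0.0]
width: 0.0614
finger_force: 0.0
```

Run:
```python
from h import *
o=bot.get_obs();im,d=bot.camera("wrist");print(o["time_s"],o["tcp_pos"],o["width"],o["q"])
W=cloud("wrist",im,d,o)
cv2.imwrite("pics/w1.png",im[:,:,::-1])
for n,xy,z0,z1 in(("knob",(.609,.159),.032,.042),("tr",(.598,.072),.041,.052),("met",(.523,.179),.039,.050),("sknob",(.560,-.116),.032,.042),("str",(.491,-.014),.041,.052),("smet",(.576,-.03),.039,.050)):
    try: print(n,top_rect(W,xy,z0,z1))
    except Exception as e: print(n,e)
z=W[...,2];rm=(z>.014)&(z<.022)&(abs(W[...,0]-.56)<.12)&(W[...,1]>.02)&(im.sum(2)<300)
print("rim",rect(W,rm))
```

```text
1.6 [0.53335986 0.12216416 0.27386703] 0.06136250500036815 [ 7.90005192e-03  8.99882023e-02  1.63698462e+00  4.77164765e-04
  1.41465381e+00 -1.19282407e+00]
knob {'n': 1095, 'c': (607.6, 158.3), 'sz': [38.0, 38.5], 'ang': 62.0, 'mean': [606.3, 158.4, 36.6]}
tr {'n': 1021, 'c': (596.9, 72.9), 'sz': [48.9, 23.4], 'ang': 76.8, 'mean': [595.6, 73.3, 45.8]}
met {'n': 4128, 'c': (522.0, 179.0), 'sz': [64.9, 56.8], 'ang': 74.8, 'mean': [520.9, 178.8, 44.9]}
sknob {'n': 920, 'c': (558.4, -115.4), 'sz': [37.3, 38.9], 'ang': 57.6, 'mean': [557.4, -114.3, 36.7]}
str {'n': 1168, 'c': (488.0, -13.8), 'sz': [51.3, 22.5], 'ang': 79.2, 'mean': [487.7, -12.6, 46.1]}
smet {'n': 2564, 'c': (573.8, -29.3), 'sz': [64.3, 55.9], 'ang': 80.0, 'mean': [568.1, -29.4, 44.8]}
rim {'n': 5211, 'c': (558.4, 126.3), 'sz': [185.5, 186.6], 'ang': 79.7, 'mean': [562.3, 110.9, 17.5]}
```

View pics/w1.png

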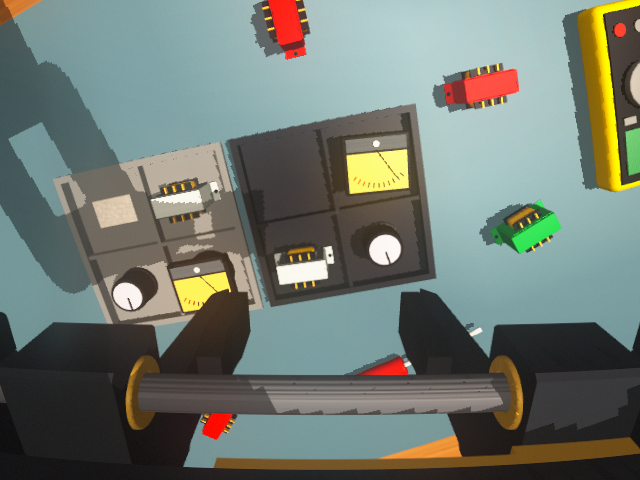

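The wrist picture is rotated, with the robot side at the top. It shows the same parts: knob (385,245), transformer (303,265), meter (378,165). It agrees with the top view to within about 1.5 mm. I'll go above the knob with a diagonal grasp so the fingers fit inside the compartment.

>>> servo_tool(
  plan=[
    [[0.298,0.146,-0.6],-0.76],
    [[0.298,0.146,-0.6],-0.76],
    [[0.298,0.146,-0.72],-0.76],
    [[0.298,0.146,-0.72],-0.76],
    [[0.298,0.146,-0.72],-0.76],
    [[0.298,0.146,-0.72],-0.76],
    [[0.298,0.146,-0.72],-0.76],
  ],
  hand=0.16,
  force=20,
)

```text
time_s: 2.52
tcp_pos: [0.6097, 0.1573, 0.0967]
tool_rot: [0.002, 0.465, 0.885, 0.001]
contact_force: [0.3, -0.3, 0.5]
width: 0.0512
finger_force: 0.0
```

>>> servo_tool(
  plan=[
    [[-0.002,0.003,-0.1],0],
    [[-0.002,0.003,-0.2],0],
    [[-0.002,0.003,-0.26],0],
    [[-0.002,0.003,-0.3],0],
    [[-0.002,0.003,-0.33],0],
    [[-0.002,0.003,-0.33],0],
  ],
)

```text
time_s: 3.28
tcp_pos: [0.6078, 0.1579, 0.0111]
tool_rot: [-0.0, 0.466, 0.885, -0.0]
contact_force: [-0.6, 0.6, 1.0]
width: 0.0508
finger_force: 0.0
```

>>> servo_tool(
  plan=[
    [[0,0,0],0],
    [[0,0,0],0],
    [[0,0,0],0],
    [[0,0,0],0],
    [[0,0,0],0],
  ],
  hand=-1,
)

```text
time_s: 3.9
tcp_pos: [0.6084, 0.158, 0.0118]
tool_rot: [0.0, 0.466, 0.885, 0.0]
contact_force: [-0.7, -0.5, 4.5]
width: 0.0373
finger_force: 20.0
```

>>> servo_tool(
  plan=[
    [[0,0,0.12],0],
    [[0,0,0.25],0],
    [[-0.1,-0.07,0.25],0],
    [[-0.25,-0.17,0.25],0],
    [[-0.397,-0.266,0.25],0],
    [[-0.397,-0.266,0.25],0],
    [[-0.397,-0.266,0.25],0],
    [[-0.397,-0.266,0.25],0],
  ],
)

```text
time_s: 4.9
tcp_pos: [0.5098, 0.0918, 0.0739]
tool_rot: [0.0, 0.465, 0.885, 0.0]
contact_force: [0.2, -0.6, -0.8]
width: 0.0378
finger_force: 20.0
```

>>> servo_tool(
  plan=[
    [[0,0,-0.1],0],
    [[0,0,-0.2],0],
    [[0,0,-0.22],0],
    [[0,0,-0.23],0],
    [[0,0,-0.24],0],
    [[0,0,-0.245],0],
    [[0,0,-0.245],0],
  ],
)

```text
time_s: 5.78
tcp_pos: [0.5089, 0.0915, 0.0128]
tool_rot: [0.0, 0.466, 0.885, 0.0]
contact_force: [-0.1, -0.2, -1.4]
width: 0.0372
finger_force: 20.0
```

>>> servo_tool(
  plan=[
    [[0,0,-0.003],0],
    [[0,0,-0.006],0],
    [[0,0,-0.006],0],
  ],
)

```text
time_s: 6.15
tcp_pos: [0.5089, 0.0914, 0.0118]
tool_rot: [0.0, 0.466, 0.885, -0.0]
contact_force: [-2.3, 0.0, 7.8]
width: 0.0373
finger_force: 20.0
```

>>> servo_tool(
  plan=[
    [[0,0,0],0],
    [[0,0,0],0],
    [[0,0,0],0],
    [[0,0,0.1],0],
    [[0,0,0.25],0],
    [[0,0,0.36],0],
    [[0,0,0.36],0],
  ],
  hand=0.16,
)

```text
time_s: 7.02
tcp_pos: [0.5105, 0.0914, 0.103]
tool_rot: [0.002, 0.466, 0.885, 0.001]
contact_force: [0.4, -0.1, -0.4]
width: 0.051
finger_force: 0.0
```

>>> servo_tool(
  plan=[
    [[0.056,0.349,0],0.896],
    [[0.056,0.349,0],0.896],
    [[0.056,0.349,0],0.896],
    [[0.056,0.349,0],0.896],
    [[0.056,0.349,0],0.896],
    [[0.056,0.349,0],0.896],
    [[0.056,0.349,0],0.896],
  ],
  hand=0.73,
  force=30,
)

```text
time_s: 7.9
tcp_pos: [0.5225, 0.1786, 0.1006]
tool_rot: [-0.0, 0.133, 0.991, -0.0]
contact_force: [-0.6, 0.5, -0.0]
width: 0.0763
finger_force: 0.0
```

>>> servo_tool(
  plan=[
    [[0,0,-0.1],0],
    [[0,0,-0.2],0],
    [[0,0,-0.26],0],
    [[0,0,-0.3],0],
    [[0,0,-0.315],0],
    [[0,0,-0.315],0],
  ],
)

```text
time_s: 8.65
tcp_pos: [0.523, 0.1788, 0.0225]
tool_rot: [0.0, 0.132, 0.991, 0.0]
contact_force: [0.3, 1.0, 0.5]
width: 0.0766
finger_force: 0.0
```

>>> servo_tool(
  plan=[
    [[0,0,0],0],
    [[0,0,0],0],
    [[0,0,0],0],
    [[0,0,0],0],
    [[0,0,0],0],
  ],
  hand=-1,
)

```text
time_s: 9.28
tcp_pos: [0.5232, 0.1789, 0.0229]
tool_rot: [0.001, 0.132, 0.991, 0.0]
contact_force: [-0.7, 0.4, 5.5]
width: 0.0638
finger_force: 30.0
```

>>> servo_tool(
  plan=[
    [[0,0,0.1],0],
    [[0,0,0.24],0],
    [[0.1,-0.02,0.24],0.05],
    [[0.23,-0.045,0.24],0.104],
    [[0.355,-0.069,0.24],0.104],
    [[0.355,-0.069,0.24],0.104],
    [[0.355,-0.069,0.24],0.104],
    [[0.355,-0.069,0.24],0.104],
  ],
)

```text
time_s: 10.28
tcp_pos: [0.61, 0.1618, 0.0816]
tool_rot: [-0.001, 0.091, 0.996, -0.0]
contact_force: [-0.3, -0.2, -1.7]
width: 0.0634
finger_force: 30.0
```

>>> servo_tool(
  plan=[
    [[0,0,-0.1],0],
    [[0,0,-0.18],0],
    [[0,0,-0.21],0],
    [[0,0,-0.225],0],
    [[0,0,-0.235],0],
    [[0,0,-0.235],0],
  ],
)

```text
time_s: 11.02
tcp_pos: [0.6117, 0.1615, 0.0239]
tool_rot: [0.0, 0.092, 0.996, 0.0]
contact_force: [-0.6, 0.5, -1.6]
width: 0.0639
finger_force: 30.0
```

>>> servo_tool(
  plan=[
    [[0,0,-0.003],0],
    [[0,0,-0.006],0],
    [[0,0,-0.006],0],
  ],
)

```text
time_s: 11.4
tcp_pos: [0.6118, 0.1615, 0.0229]
tool_rot: [0.0, 0.092, 0.996, 0.0]
contact_force: [-2.9, -1.1, 5.8]
width: 0.0633
finger_force: 30.0
```

>>> servo_tool(
  plan=[
    [[0,0,0],0],
    [[0,0,0],0],
    [[0,0,0],0],
    [[0,0,0.08],0],
    [[0,0,0.22],0],
    [[0,0,0.32],0],
    [[0,0,0.32],0],
  ],
  hand=0.65,
)

```text
time_s: 12.28
tcp_pos: [0.6137, 0.1617, 0.1058]
tool_rot: [0.003, 0.091, 0.996, 0.001]
contact_force: [-0.2, 0.2, -0.5]
width: 0.0729
finger_force: 0.0
```

>>> servo_tool(
  plan=[
    [[-0.056,-0.357,0],-0.053],
    [[-0.056,-0.357,0],-0.053],
    [[-0.056,-0.357,0],-0.053],
    [[-0.056,-0.357,0],-0.053],
    [[-0.056,-0.357,0],-0.053],
    [[-0.056,-0.357,0],-0.053],
  ],
  hand=0.36,
  force=40,
)

```text
time_s: 13.02
tcp_pos: [0.5974, 0.0732, 0.1018]
tool_rot: [-0.0, 0.112, 0.994, 0.0]
contact_force: [0.2, -0.2, 0.7]
width: 0.0599
finger_force: 0.0
```

>>> servo_tool(
  plan=[
    [[0,0,-0.1],0],
    [[0,0,-0.2],0],
    [[0,0,-0.26],0],
    [[0,0,-0.3],0],
    [[0,0,-0.322],0],
    [[0,0,-0.322],0],
  ],
)

```text
time_s: 13.78
tcp_pos: [0.5975, 0.0722, 0.0215]
tool_rot: [0.0, 0.112, 0.994, 0.0]
contact_force: [-0.2, -0.1, 0.7]
width: 0.0599
finger_force: 0.0
```

>>> servo_tool(
  plan=[
    [[0,0,0],0],
    [[0,0,0],0],
    [[0,0,0],0],
    [[0,0,0],0],
    [[0,0,0],0],
  ],
  hand=-1,
)

```text
time_s: 14.4
tcp_pos: [0.598, 0.0723, 0.0222]
tool_rot: [0.001, 0.112, 0.994, 0.0]
contact_force: [-0.6, 0.6, 5.7]
width: 0.0495
finger_force: 40.0
```

>>> servo_tool(
  plan=[
    [[0,0,0.1],0],
    [[0,0,0.26],0],
    [[-0.07,0.1,0.26],0.053],
    [[-0.18,0.26,0.26],0.053],
    [[-0.29,0.422,0.26],0.053],
    [[-0.29,0.422,0.26],0.053],
    [[-0.29,0.422,0.26],0.053],
    [[-0.29,0.422,0.26],0.053],
  ],
)

```text
time_s: 15.4
tcp_pos: [0.5255, 0.1768, 0.0863]
tool_rot: [0.0, 0.092, 0.996, -0.0]
contact_force: [-0.7, 0.1, -2.2]
width: 0.0495
finger_force: 40.0
```

>>> servo_tool(
  plan=[
    [[0,0,-0.1],0],
    [[0,0,-0.2],0],
    [[0,0,-0.23],0],
    [[0,0,-0.245],0],
    [[0,0,-0.253],0],
    [[0,0,-0.253],0],
  ],
)

```text
time_s: 16.15
tcp_pos: [0.5254, 0.1778, 0.0238]
tool_rot: [0.001, 0.092, 0.996, 0.0]
contact_force: [0.7, 0.2, -2.7]
width: 0.0496
finger_force: 40.0
```

>>> servo_tool(
  plan=[
    [[0,0,-0.003],0],
    [[0,0,-0.006],0],
    [[0,0,-0.006],0],
  ],
)

```text
time_s: 16.52
tcp_pos: [0.5252, 0.1778, 0.0222]
tool_rot: [0.0, 0.091, 0.996, 0.0]
contact_force: [-1.3, 1.1, 1.5]
width: 0.0497
finger_force: 40.0
```

>>> servo_tool(
  plan=[
    [[0,0,-0.002],0],
    [[0,0,-0.002],0],
    [[0,0,-0.002],0],
  ],
)

```text
time_s: 16.9
tcp_pos: [0.5252, 0.1778, 0.0222]
tool_rot: [0.0, 0.091, 0.996, 0.0]
contact_force: [-2.8, -0.4, 7.8]
width: 0.0499
finger_force: 40.0
```

>>> servo_tool(
  plan=[
    [[0,0,0],0],
    [[0,0,0],0],
    [[0,0,0],0],
    [[0,0,0.08],0],
    [[0,0,0.22],0],
    [[0,0,0.4],0],
    [[0,0,0.6],0],
    [[0,0,0.6],0],
  ],
  hand=0.36,
)

```text
time_s: 17.9
tcp_pos: [0.5279, 0.1782, 0.1759]
tool_rot: [0.004, 0.091, 0.996, 0.001]
contact_force: [-0.6, 0.2, -0.1]
width: 0.0598
finger_force: 0.0
```

Run:
```python
from h import *
o=bot.get_obs();im,d=bot.camera("wrist");print(o["time_s"],o["tcp_pos"])
W=cloud("wrist",im,d,o);cv2.imwrite("pics/w2.png",im[:,:,::-1])
for n,xy,z0,z1 in(("knob",(.509,.092),.032,.042),("tr",(.525,.178),.041,.052),("met",(.611,.162),.039,.050)):
    print(n,top_rect(W,xy,z0,z1))
```

```text
17.9 [0.52790736 0.17815872 0.17588591]
knob {'n': 2042, 'c': (507.4, 91.9), 'sz': [38.6, 37.8], 'ang': 39.2, 'mean': [506.8, 92.6, 36.8]}
tr {'n': 2092, 'c': (523.6, 176.9), 'sz': [49.9, 22.6], 'ang': 79.0, 'mean': [522.9, 177.1, 45.9]}
met {'n': 5110, 'c': (609.9, 161.0), 'sz': [63.7, 57.2], 'ang': 79.4, 'mean': [607.3, 161.5, 44.8]}
```

View pics/w2.png

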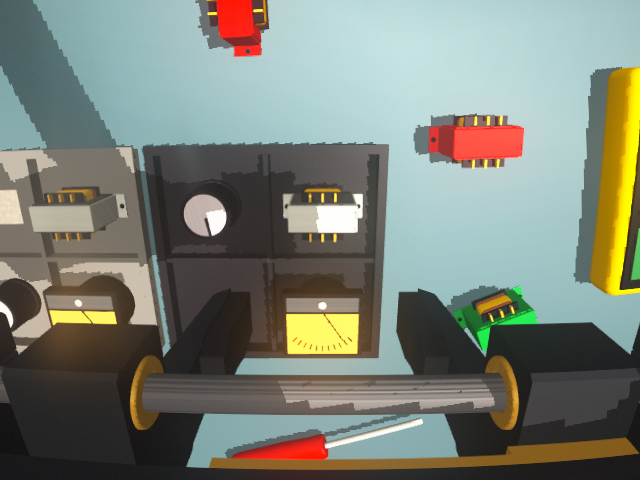

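The wrist view shows the transformer (323,212) and meter (322,325) upright and centred, and the parked knob at (205,213). Now for the knob.

>>> servo_tool(
  plan=[
    [[-0.065,-0.345,0],-0.998],
    [[-0.065,-0.345,0],-0.998],
    [[-0.065,-0.345,-0.1],-0.998],
    [[-0.065,-0.345,-0.2],-0.998],
    [[-0.065,-0.345,-0.31],-0.998],
    [[-0.065,-0.345,-0.31],-0.998],
    [[-0.065,-0.345,-0.31],-0.998],
    [[-0.065,-0.345,-0.31],-0.998],
  ],
  hand=0.16,
  force=20,
)

```text
time_s: 18.95
tcp_pos: [0.5094, 0.0915, 0.0946]
tool_rot: [0.001, 0.465, 0.885, 0.0]
contact_force: [0.1, 0.2, 0.1]
width: 0.0511
finger_force: 0.0
```

>>> servo_tool(
  plan=[
    [[0,0,-0.1],0],
    [[0,0,-0.2],0],
    [[0,0,-0.26],0],
    [[0,0,-0.3],0],
    [[0,0,-0.33],0],
    [[0,0,-0.33],0],
  ],
)

```text
time_s: 19.7
tcp_pos: [0.5086, 0.0915, 0.0111]
tool_rot: [-0.0, 0.465, 0.885, -0.0]
contact_force: [-0.2, -0.1, 0.7]
width: 0.0511
finger_force: 0.0
```

>>> servo_tool(
  plan=[
    [[0,0,0],0],
    [[0,0,0],0],
    [[0,0,0],0],
    [[0,0,0],0],
    [[0,0,0],0],
  ],
  hand=-1,
)

```text
time_s: 20.32
tcp_pos: [0.5091, 0.0915, 0.0117]
tool_rot: [0.0, 0.465, 0.885, 0.0]
contact_force: [-0.4, -0.0, 6.6]
width: 0.0378
finger_force: 20.0
```

>>> servo_tool(
  plan=[
    [[0,0,0.12],0],
    [[0,0,0.25],0],
    [[0.1,-0.02,0.25],0],
    [[0.23,-0.045,0.25],0],
    [[0.346,-0.066,0.25],0],
    [[0.346,-0.066,0.25],0],
    [[0.346,-0.066,0.25],0],
    [[0.346,-0.066,0.25],0],
  ],
)

```text
time_s: 21.32
tcp_pos: [0.5938, 0.0753, 0.0732]
tool_rot: [-0.001, 0.465, 0.885, -0.0]
contact_force: [1.6, 0.5, -0.4]
width: 0.0372
finger_force: 20.0
```

>>> servo_tool(
  plan=[
    [[0,0,-0.1],0],
    [[0,0,-0.2],0],
    [[0,0,-0.22],0],
    [[0,0,-0.235],0],
    [[0,0,-0.243],0],
    [[0,0,-0.243],0],
  ],
)

```text
time_s: 22.08
tcp_pos: [0.5956, 0.075, 0.0136]
tool_rot: [0.0, 0.465, 0.885, 0.0]
contact_force: [0.4, -0.9, -0.7]
width: 0.0376
finger_force: 20.0
```

>>> servo_tool(
  plan=[
    [[0,0,-0.003],0],
    [[0,0,-0.007],0],
    [[0,0,-0.007],0],
  ],
)

```text
time_s: 22.45
tcp_pos: [0.5954, 0.075, 0.0117]
tool_rot: [0.0, 0.465, 0.885, 0.0]
contact_force: [-1.6, 0.3, 4.2]
width: 0.0377
finger_force: 20.0
```

Touching down; release, rise and back away clear of the top camera's view.

>>> servo_tool(
  plan=[
    [[0,0,0],0],
    [[0,0,0],0],
    [[0,0,0],0],
    [[0,0,0.1],0],
    [[0,0,0.25],0],
    [[0,0,0.5],0],
    [[0,0,0.7],0],
    [[0,0,0.9],0],
  ],
  hand=0.16,
)

```text
time_s: 23.45
tcp_pos: [0.595, 0.075, 0.238]
tool_rot: [0.0, 0.465, 0.885, 0.0]
contact_force: [0.7, -0.0, 0.1]
width: 0.0512
finger_force: 0.0
```

>>> servo_tool(
  plan=[
    [[-0.6,0.9,0],0],
    [[-0.6,0.9,0],0],
    [[-0.6,0.9,0],0],
    [[-0.6,0.9,0],0],
    [[-0.6,0.9,0],0],
    [[-0.6,0.9,0],0],
    [[-0.6,0.9,0],0],
  ],
)

```text
time_s: 24.32
tcp_pos: [0.4457, 0.2993, 0.2362]
tool_rot: [0.0, 0.465, 0.885, -0.0]
contact_force: [-0.2, -0.5, -0.7]
width: 0.0515
finger_force: 0.0
```

Run:
```python
from h import *
im,d=bot.camera("top");W=cloud("top",im,d);cv2.imwrite("pics/top3.png",im[:,:,::-1])
for n,xy,z0,z1 in(("knob",(.595,.075),.032,.042),("tr",(.525,.178),.041,.052),("met",(.611,.162),.039,.050)):
    try: print(n,top_rect(W,xy,z0,z1))
    except Exception as e: print(n,e)
```

```text
knob {'n': 343, 'c': (595.2, 75.0), 'sz': [37.4, 37.3], 'ang': 4.3, 'mean': [595.1, 74.9, 37.1]}
tr {'n': 338, 'c': (525.8, 177.0), 'sz': [49.7, 22.5], 'ang': 80.2, 'mean': [525.5, 177.1, 46.4]}
met {'n': 1064, 'c': (611.7, 160.8), 'sz': [63.9, 56.6], 'ang': 79.1, 'mean': [611.1, 160.9, 45.1]}
```

View pics/top3.png

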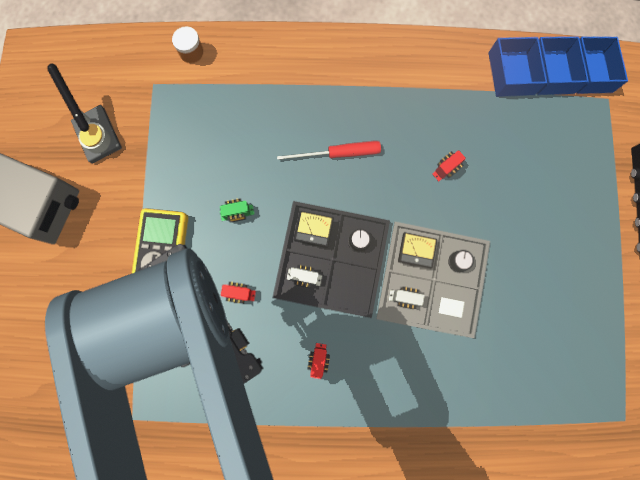

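The black tray now matches the sample: meter (315,228), knob (361,239), transformer (305,276), and near-right (352,290) is empty. Nothing else has been disturbed.

```bash
python3 -c "
from workcell import bot
print(bot.sign_off())"
```

```text
the job is handed in; nothing more can be done
None
```

The black tray now matches the sample kit, with the meter, transformer and knob upright in their twins' compartments and the spare one empty; the job was handed in at about 24 s of the 96 s allowed.

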